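Hold the soap box in the kerb corner

ROBOT

A 6-joint arm with a two-finger parallel gripper is mounted at the origin on the work surface. World frame = base frame: x ahead of the robot, y to its left, z up, the work surface at z = 0. Lengths are in mm, angles in rad, forces in N, time in s.
With the tool pointing down it reaches from about 275 to 750 mm from the base axis. Payload 10.2 kg.
Tool frame: the origin (TCP) lies between the finger pads; the fingertips stand 17 mm ahead of it and the grasp point (between the pads) lies 2 mm behind it; y points along the fingers, x is the direction in which the jaws open and shut, and the axes are right-handed (so a half turn about y gives the same grasp; the last joint's range is limited). The gripper opens to 85 mm and grips with 20 to 120 N. Pads are 22 mm wide; open, the fingers measure 114 mm over their backs; the gripper's body (76 mm by 85 mm) begins 54 mm behind the grasp point. The pads swing forward as they close: fully open they stand 13 mm farther back than shut.
Start: joints at [0.923, 0.313, 1.498, -0, 1.331, -0.223], TCP at [216.386, 478.339, 248.294] pointing down, gripper open.
Joint ranges: [-2.94, 2.94], [-0.97, 2.17], [0.19, 2.56], [-1.23, 4.37], [0.02, 3.11], [-2.88, 2.88]. Speed limits (rad/s): [2.39, 2.39, 3.01, 3.14, 3.14, 3.14].

INTERFACE

Orientations are given as a unit quaternion [w, x, y, z].
In Python, from rig import ctrl gives the robot as it stands.
- The arm moves only by the tool jog_arm, never from a script. Its argument "targets" is a list of rows, each an object with "offset": the shift along the tool's x, y, z in m, a list of three; "yaw": the turn about the tool's y in rad. In form: [{"offset": [dx, dy, dz], "yaw": yaw}, ...]. A call has 1 to 12 rows; each row is the pose to reach, as a shift and turn from the pose measured when the call began, along the tool's axes at that moment; what a row does not reach only later rows make up. A row lasts 1/12 s, in which the tool goes at most 41.7 mm and 7.16 degrees, less where a joint would pass 70% of its speed; a pose out of reach is approached as far as the arm can. A call with a gripper value outside its range is refused whole. "fingers" is the finger opening in m, from 0 to 0.0854, set as the call begins (left out, the last holds). The fingers move at their own pace and stop on an object; "grip_force" is the grip in N (left out, the last holds). Time passes only in rows, so rows that repeat a pose let the fingers close. It gives the time, the measured TCP pose, the force and the opening at its end, in the units of the state.
- ctrl.sense(): the state, without advancing time (a new reading comes with each control period).
- ctrl.capture(name): name is "scene" or "side" or "wrist"; returns a dict with "img" (384x512x3 uint8, red, green, blue), "intrinsics" (3x3 intrinsics, pixels), "T" (4x4, takes a point from camera to world coordinates); the wrist camera has in their place "mount" (4x4, takes a point from camera to tool coordinates, whose origin is the TCP and whose axes are the tool frame's). Camera axes: x right, y up, looking along -z (the intrinsics and any distortion apply to the point x, -y, -z); pixel columns grow to the right and rows downward; lengths in mm; the calibration is good to about 2 mm. A picture is of the moment at which its call begins: read the wrist's pose just before it. There is no depth.
- ctrl.finish_job(): hands the job in, once; it reports no verdict.
Trained networks look in the newest picture that a camera, given by its name, has taken for a name from the list of things; names that differ only in an ending like _2 or _b are one class to them, and where a whole thing is asked for, a point or a joint stands for the part that bears it (a point fixed in the world has none). Each returns a list of dicts, best first, with "score" (0 to 1); they miss things now and then, are a little off and sometimes report something else, mostly with a low value. They report only what shows in the picture. A call takes as long as a camera call.
- ctrl.boxes_of(camera, target): "box" ([left, top, right, bottom] in pixels, round what is visible of it).
- ctrl.regions_of(camera, target): "region" (384x512 bool, what is visible of it) and "box" ([left, top, right, bottom] in pixels, round what is visible of it).
The state is a dict: "time_s": time; "joints": joint angles; "dq": joint speeds; "tau": joint torques, N m; "eef_pos": TCP position; "ee_rot": TCP orientation; "force": force on the tool from outside, world axes, zero at the start; "wrist_torque": the same for the moment, N m; "grip_width": opening from 0.0 (shut) to 1.0 (fully open).
Only numpy, scipy, OpenCV 4.12 (cv2) and the standard library are available. Lean on these libraries where they do the work, as an engineer would, in place of code of your own. Each camera call takes 0.05 s, during which the arm holds its last target.

TASK

The teal soap box on the ledge stands with its flap open: first press the flap shut. Then bring the box into the corner in front of the low tile kerb, on the left side of the little stop block as seen from the robot, its back flat against the kerb, its side against the stop and its sloped front facing away from the kerb. Finally press it firmly, with one slanting push, down onto the ledge and back against the kerb at the same time, and finish while still holding that push so that I can mark round it; leave the mug, bowl, comb and caddy alone.

Things in the scene. Friction and masses are not known exactly. Their poses are not given: they have to be found in the camera images.
- soap_box: Teal plastic soap box, 92 mm front to back (x), 60 mm wide (y), 46 mm high when shut, 0.18 to 0.33 kg. Origin: centre of underside; +x to its upright back (back face x = +46 mm, sides y = +-30 mm), z up. Flat upright sides, 41 mm high from x = -22 mm to the back, 20 mm high before that: grip across the 60 mm. Smooth feet slide easily on the ledge (friction 0.25; all else about 0.6).
- flap (a joint): Flap angle (rad): 0 shut, grows as its front rises; starts 0.4 to 0.9, limit 1.4. Rigid bent plate 56 mm wide, 3 mm thick: 68 mm flat part, then 34 mm bent down 45 degrees. Hinged on the top edge of the box's back (x = +46 mm, 43 mm up). Stays where left; about 0.5 N straight down over the box's middle shuts it, then it bears firmly on the box.
- flap_slope (a point): Middle of the flap's sloped front part, within 2 mm of its outer face. Flap shut, it lies at the box's x = -34 mm, y = 0, 34 mm up; the shut top is level, 46 mm up, from x = -22 mm to the back, and slopes 45 degrees from there down to 22 mm up at the front (x = -46 mm).
- kerb: Low straight tile kerb fixed on the ledge, running left to right across the far part of the work area: 25 mm thick (its x), 340 mm long (its y), 18 mm high. Origin: centre of its underside; its -x face, 12.5 mm from the origin, faces the robot and is the one the soap box goes against.
- stop: Small tile stop block fixed on the ledge against the robot side of the kerb, square to it: 25 mm (its x, away from the kerb) by 30 mm (its y, along the kerb) by 18 mm high. Origin: centre of its underside, axes parallel to the kerb's. The soap box goes against its +y face (left as seen from the robot), 15 mm from its origin.
- ledge: The speckled grey tile ledge that everything stands on; its top is the work surface at height 0.
- mug: Bystander: aluminium mug, 72 mm across, 70 mm high, with a handle at its +y. Origin: centre of its underside.
- bowl: Bystander: small white ceramic bowl, 100 mm across, 40 mm high, at the left. Origin: centre of its underside.
- comb: Bystander: wooden comb lying flat, 150 mm (its x) by 33 mm, 5 mm thick. Origin: about its middle, underside.
- caddy: Bystander: white plastic caddy of three stacked tiers, 160 x 220 mm, 240 mm high (bottles on top to 310 mm), at the right. Fixed. Origin: centre of its underside.

How it is judged:
By the outcome, as a careful person would: the job done as asked, in the order asked, and still so for the second after the job is handed in, while the arm keeps its last pose, push and grip.
It also fails if it takes over 67 s, if anything falls off the work surface, if the arm or the gripper's body presses on something with over 40 N, if the wrist force passes 120 N, or if a joint passes its speed limit or range.

## Working session

There is one attempt and no reset: what is moved stays moved. The work goes in short steps, Python scripts to look and compute and a tool call to move; the robot and the scene stay as the last step left them, time stands still between calls to the robot, and variables do not carry over. Pictures are saved under pics/ and viewed, and the job is handed in when it is done.

Besides the shell and the picture viewer there is one more tool, called after ">>>" by a JSON object that holds its "fn" and its "kwargs", one argument or row to a line. jog_arm: Moves the arm, as the interface text tells. Its arguments: {"type":"object","properties":{"targets":{"type":"array"},"fingers":{"type":"number"},"grip_force":{"type":"number"}},"required":["targets"]}

```bash
ls; mkdir -p pics; python3 - <<'E'
from rig import ctrl
import cv2,numpy as np
s=ctrl.sense()
for k,v in s.items(): print(k,v)
for c in ["scene","side","wrist"]:
    d=ctrl.capture(c); cv2.imwrite(f"pics/{c}0.png",d["img"][:,:,::-1])
    print(c,d["intrinsics"].tolist(),{k:np.round(v,3).tolist() for k,v in d.items() if k not in("img","intrinsics")})
    for t in ["soap_box","flap","flap_slope","kerb","stop","mug","bowl","comb","caddy"]:
        r=ctrl.boxes_of(c,t) if 1 else 0
        print(t,[(round(float(a["score"]),2),[int(x) for x in a["box"]]) for a in r[:2]])
print(ctrl.sense()["time_s"])
E
```

```text
pics
time_s 0.0
joints [ 9.22603941e-01  3.13459483e-01  1.49846221e+00 -2.06609594e-05
  1.33099102e+00 -2.23406056e-01]
dq [-0.00027433 -0.00080436  0.00207337 -0.00056422 -0.00130181  0.00113633]
tau [-2.76454348e-04 -4.12270188e+01 -2.59737736e+01 -2.26101497e-04
  4.12817331e-03  1.62593147e-05]
eef_pos [216.23411436 478.13445611 247.7207494 ]
ee_rot [-0.59399697  0.59433001  0.38293    -0.3838021 ]
force [-0.81218161 -0.69586222 -0.37457315]
wrist_torque [ 0.00727559  0.04163016 -0.02096324]
grip_width 1.0015879194906474
scene [[486.42670317461244, 0.0, 256.8988175135337], [0.0, 486.42670317461244, 192.96279826922373], [0.0, 0.0, 1.0]] {'T': [[0.558, -0.678, 0.477, 1284.572], [0.83, 0.449, -0.333, -596.462], [0.011, 0.582, 0.813, 1365.982], [0.0, 0.0, 0.0, 1.0]]}
soap_box [(0.86, [293, 123, 324, 156])]
flap [(0.93, [298, 123, 323, 150])]
flap_slope [(0.74, [296, 125, 322, 150]), (0.41, [331, 119, 358, 146])]
kerb [(0.66, [246, 192, 320, 256])]
stop [(0.42, [269, 218, 276, 227])]
mug []
bowl [(0.72, [341, 159, 371, 181]), (0.69, [333, 121, 357, 145])]
comb [(0.84, [333, 122, 355
[... 370 characters left out ...]
98, 147, 230, 176])]
flap [(0.45, [188, 192, 326, 384]), (0.25, [197, 155, 232, 155])]
flap_slope [(0.47, [199, 149, 226, 158])]
kerb [(0.93, [266, 175, 320, 230])]
stop []
mug []
bowl [(0.66, [253, 145, 276, 160])]
comb [(0.41, [199, 152, 229, 153])]
caddy [(0.9, [189, 191, 327, 384])]
wrist [[274.06080360964256, 0.0, 258.8958837248229], [0.0, 274.06080360964256, 193.24805575023015], [0.0, 0.0, 1.0]] {'mount': [[1.0, 0.002, 0.0, -0.544], [-0.0, 0.287, -0.958, -123.646], [-0.002, 0.958, 0.287, 72.468], [0.0, 0.0, 0.0, 1.0]]}
soap_box [(0.56, [164, 309, 197, 336])]
flap []
flap_slope []
kerb [(0.64, [166, 309, 194, 337])]
stop []
mug []
bowl []
comb [(0.87, [243, 271, 272, 327])]
caddy []
1.5
```

```bash
cd pics; python3 -c "
import cv2
for c,(x0,y0,x1,y1) in dict(scene=(220,90,400,270),side=(170,130,350,250),wrist=(100,200,350,384)).items():
    i=cv2.imread(c+'0.png'); 
    cv2.imwrite(c+'0z.png',cv2.resize(i[y0:y1,x0:x1],None,fx=3.2,fy=3.2,interpolation=2))
"
```

```text
(no output)
```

View pics/scene0.png

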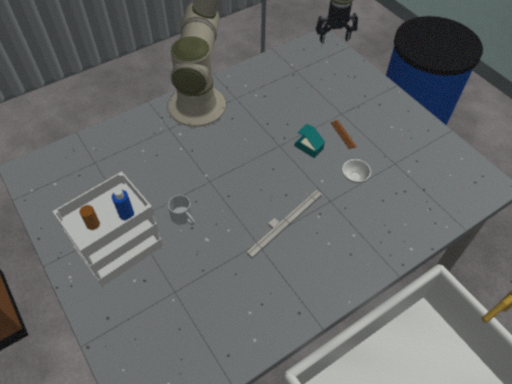

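View pics/scene0z.png

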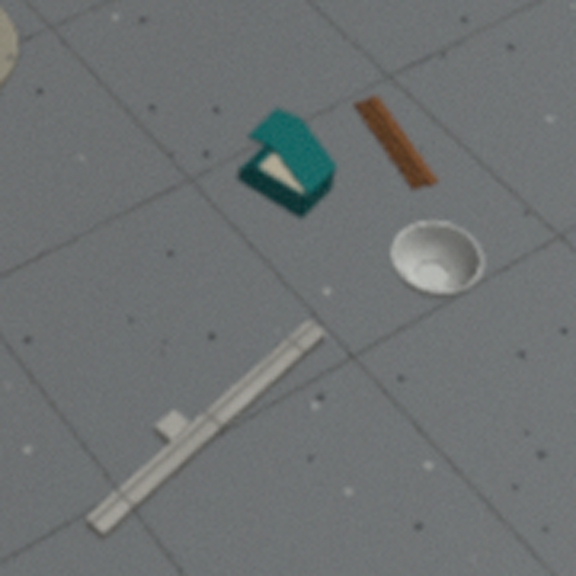

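View pics/side0.png

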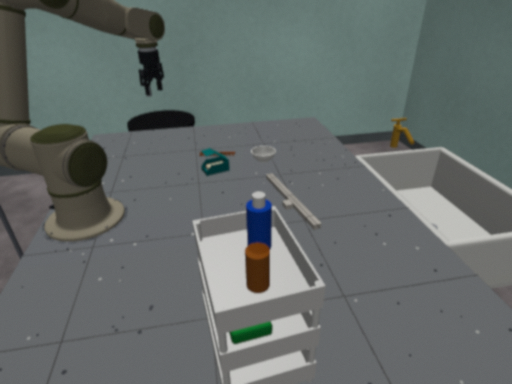

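View pics/wrist0.png

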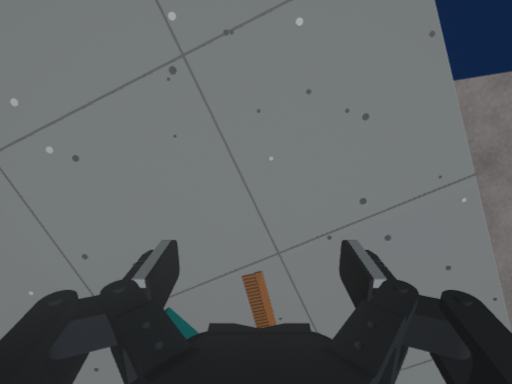

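View pics/side0z.png

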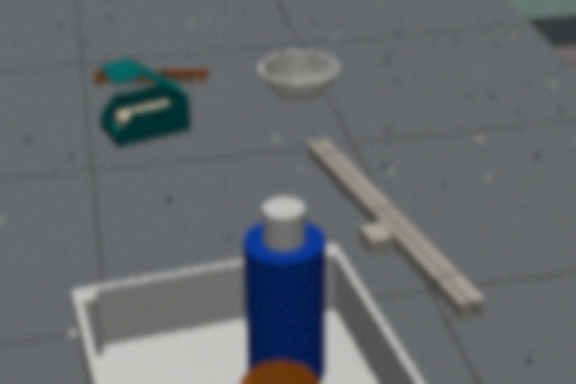

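```bash
cat > h.py <<'E'
import numpy as np,cv2
from scipy.spatial.transform import Rotation as R
from rig import ctrl
def cam(c,save=None):
    s=ctrl.sense(); d=ctrl.capture(c)
    if c=="wrist":
        T=np.eye(4);q=s["ee_rot"];T[:3,:3]=R.from_quat([q[1],q[2],q[3],q[0]]).as_matrix();T[:3,3]=s["eef_pos"]
        d["T"]=T@d["mount"]
    if save: cv2.imwrite(f"pics/{save}.png",d["img"][:,:,::-1])
    return d
def ray(d,u,v):
    K=d["intrinsics"];p=np.array([(u-K[0,2])/K[0,0],-(v-K[1,2])/K[1,1],-1.0])
    return d["T"][:3,3],d["T"][:3,:3]@p
def at(d,u,v,z=0):
    o,r=ray(d,u,v);return (o+r*(z-o[2])/r[2])
def proj(d,P):
    P=np.atleast_2d(P);K=d["intrinsics"];T=d["T"];c=(P-T[:3,3])@T[:3,:3]
    return np.c_[K[0,2]+K[0,0]*c[:,0]/-c[:,2],K[1,2]-K[1,1]*c[:,1]/-c[:,2]]
def toolaxes(s=None):
    s=s or ctrl.sense();q=s["ee_rot"];return R.from_quat([q[1],q[2],q[3],q[0]]).as_matrix()
def totool(target,s=None):
    s=s or ctrl.sense();return toolaxes(s).T@(np.array(target)-s["eef_pos"])
E
python3 - <<'E'
from h import *
d=cam("scene")
print(np.round(toolaxes(),3))
def Z(x,y):return 220+x/3.2,90+y/3.2
for n,x,y,z in [("kL1",305,322,18),("kL2",325,333,18),("kR1",90,518,18),("kR2",102,530,18),("stopA",155,427,18),("stopB",173,409,18),("boxbot near",302,215,0),("boxbotL",240,178,0),("boxbotback",332,190,0),("topback",335,165,43)]:
    print(n,np.round(at(d,*Z(x,y),z)))
for t in ["kerb","soap_box","mug"]:
    for r in ctrl.boxes_of("scene",t)[:1]:print(t,r)
for n,u,v in [("bowl",357,176),("comb1",334,122),("comb2",352,147),("mug",180,212)]: print(n,np.round(at(d,u,v,0)))
E
```

```text
[[ 0.412  0.    -0.911]
 [ 0.911 -0.     0.412]
 [-0.    -1.    -0.   ]]
kL1 [595. 127.  18.]
kL2 [619. 136.  18.]
kR1 [ 666. -195.   18.]
kR2 [ 684. -193.   18.]
stopA [615. -82.  18.]
stopB [608. -54.  18.]
boxbot near [465. 227.   0.]
boxbotL [381. 201.   0.]
boxbotback [455. 279.   0.]
topback [453. 277.  43.]
kerb {'box': [245.0, 189.1, 321.9, 255.2], 'score': 0.88}
soap_box {'box': [294.0, 123.3, 323.3, 156.0], 'score': 0.78}
mug {'box': [166.8, 194.7, 196.3, 224.5], 'score': 0.64}
bowl [617. 300.   0.]
comb1 [367. 399.   0.]
comb2 [503. 374.   0.]
mug [ 406. -297.    0.]
```

>>> {"fn": "jog_arm", "kwargs": {
  "targets": [
    {"offset":[-0.017,0,-0.035],"yaw":-0.1},
    {"offset":[-0.034,0,-0.07],"yaw":-0.2},
    {"offset":[-0.051,0,-0.105],"yaw":-0.3},
    {"offset":[-0.068,0,-0.14],"yaw":-0.4},
    {"offset":[-0.085,0,-0.175],"yaw":-0.5},
    {"offset":[-0.102,0,-0.21],"yaw":-0.6},
    {"offset":[-0.119,0,-0.245],"yaw":-0.65},
    {"offset":[-0.13,0,-0.275],"yaw":-0.7},
    {"offset":[-0.135,0,-0.285],"yaw":-0.7},
    {"offset":[-0.135,0,-0.285],"yaw":-0.7},
    {"offset":[-0.135,0,-0.285],"yaw":-0.7}
  ],
  "fingers": 0.0
}}

```text
time_s: 2.62
eef_pos: [420.1, 238.1, 248.2]
ee_rot: [0.427, -0.427, -0.563, 0.564]
force: [-0.4, 0.1, -0.8]
grip_width: 0.004
```

```bash
python3 - <<'E'
from h import *
s=ctrl.sense();print(s["time_s"],s["eef_pos"],s["force"],s["grip_width"],np.round(s["dq"],3));print(np.round(toolaxes(s),3))
d=cam("wrist","w1")
for t in ["soap_box","flap"]:print(t,ctrl.boxes_of("wrist",t)[:2])
E
```

```text
2.6167 [420.09686662 238.12496467 248.21169818] [-0.36217417  0.08480083 -0.81524548] 0.0037984564456957012 [ 0.034 -0.006  0.006  0.001  0.     0.   ]
[[-0.27  -0.001 -0.963]
 [ 0.963  0.    -0.27 ]
 [ 0.    -1.     0.   ]]
soap_box [{'box': [229.9, 132.2, 280.8, 209.0], 'score': 0.83}]
flap [{'box': [227.8, 145.2, 282.8, 210.5], 'score': 0.75}]
```

View pics/w1.png

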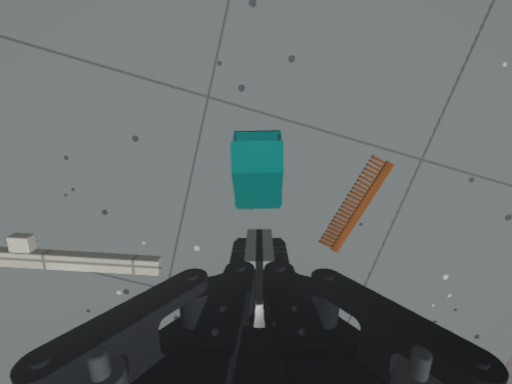

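```bash
python3 - <<'E'
from h import *
d=cam("wrist")
for n,u,v,z in [("backL",236,208,44),("backR",281,208,44),("frontL",234,132,20),("frontR",280,131,20),("ke1",160,259,18),("ke2",160,272,18),("k3",0,250,18),("k4",0,265,18)]:
    p=at(d,u,v,z);print(n,np.round(p,1))
c=(at(d,236,208,44)+at(d,281,208,44)+at(d,234,132,20)+at(d,280,131,20))/4
print(c)
img=cv2.resize(d["img"][110:230,200:320],None,fx=5,fy=5,interpolation=2);cv2.imwrite("pics/w1z.png",img[:,:,::-1])
d=cam("side");img=cv2.resize(d["img"][130:190,180:260],None,fx=8,fy=8,interpolation=2);cv2.imwrite("pics/s1z.png",img[:,:,::-1])
E
```

```text
backL [470.8 222.3  44. ]
backR [455.3 277.3  44. ]
frontL [382.2 195.   20. ]
frontR [365.3 250.3  20. ]
ke1 [586.5 135.8  18. ]
ke2 [607.9 139.5  18. ]
k3 [634.5 -88.1  18. ]
k4 [659.8 -87.9  18. ]
[418.40789417 236.21635214  32.        ]
```

View pics/w1z.png

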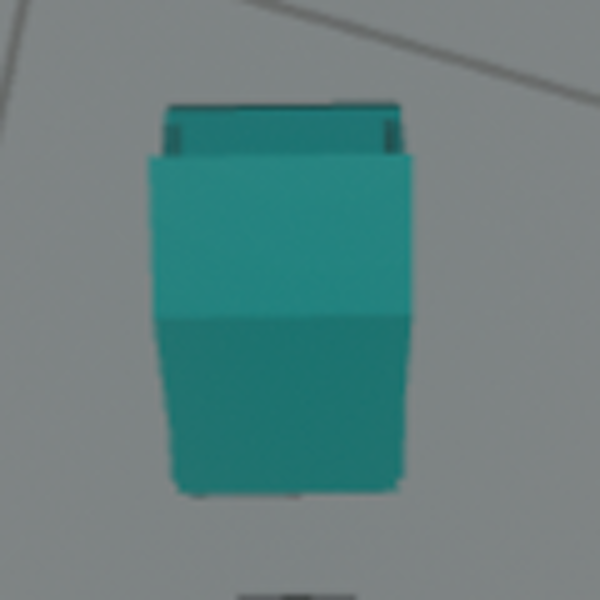

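View pics/s1z.png

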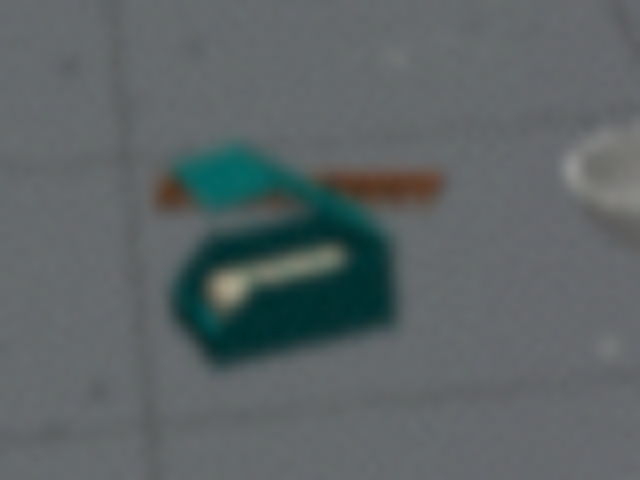

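>>> {"fn": "jog_arm", "kwargs": {
  "targets": [
    {"offset":[-0.001,0.035,0.002],"yaw":0},
    {"offset":[-0.001,0.07,0.002],"yaw":0},
    {"offset":[-0.001,0.1,0.002],"yaw":0},
    {"offset":[-0.001,0.125,0.002],"yaw":0},
    {"offset":[-0.001,0.135,0.002],"yaw":0},
    {"offset":[-0.001,0.143,0.002],"yaw":0},
    {"offset":[-0.001,0.15,0.002],"yaw":0},
    {"offset":[-0.001,0.157,0.002],"yaw":0},
    {"offset":[-0.001,0.164,0.002],"yaw":0},
    {"offset":[-0.001,0.171,0.002],"yaw":0},
    {"offset":[-0.001,0.177,0.002],"yaw":0},
    {"offset":[-0.001,0.178,0.002],"yaw":0}
  ]
}}

```text
time_s: 3.87
eef_pos: [417.8, 237.2, 69.5]
ee_rot: [0.427, -0.426, -0.564, 0.564]
force: [0.2, 0.2, 1.4]
grip_width: -0.003
```

>>> {"fn": "jog_arm", "kwargs": {
  "targets": [
    {"offset":[0,0.003,0],"yaw":0},
    {"offset":[0,0.005,0],"yaw":0},
    {"offset":[0,0.006,0],"yaw":0},
    {"offset":[0,0.007,0],"yaw":0},
    {"offset":[0,0.007,0],"yaw":0}
  ]
}}

```text
time_s: 4.28
eef_pos: [417.8, 237.2, 63.0]
ee_rot: [0.426, -0.426, -0.564, 0.564]
force: [-1.5, -1.2, 3.9]
grip_width: 0.003
```

>>> {"fn": "jog_arm", "kwargs": {
  "targets": [
    {"offset":[0,0.002,0],"yaw":0},
    {"offset":[0,0.003,0],"yaw":0},
    {"offset":[0,0.003,0],"yaw":0}
  ]
}}

```text
time_s: 4.53
eef_pos: [417.9, 237.3, 62.2]
ee_rot: [0.426, -0.426, -0.564, 0.564]
force: [-10.4, -3.8, 29.8]
grip_width: -0.002
```

>>> {"fn": "jog_arm", "kwargs": {
  "targets": [
    {"offset":[0,-0.02,0],"yaw":0},
    {"offset":[0,-0.055,0],"yaw":0},
    {"offset":[0,-0.09,0],"yaw":0},
    {"offset":[0,-0.12,0],"yaw":0},
    {"offset":[0,-0.13,0],"yaw":0},
    {"offset":[0,-0.13,0],"yaw":0},
    {"offset":[0,-0.13,0],"yaw":0}
  ],
  "fingers": 0.0854
}}

```text
time_s: 5.12
eef_pos: [417.7, 237.3, 191.6]
ee_rot: [0.426, -0.426, -0.564, 0.565]
force: [0.9, -0.3, -0.3]
grip_width: 0.978
```

```bash
python3 - <<'E'
from h import *
s=ctrl.sense();print(s["time_s"],s["eef_pos"],s["force"],s["grip_width"])
d=cam("wrist","w2")
d=cam("side");img=cv2.resize(d["img"][130:190,180:260],None,fx=8,fy=8,interpolation=2);cv2.imwrite("pics/s2z.png",img[:,:,::-1])
E
```

```text
5.1167 [417.7488603  237.25151577 191.58115545] [ 0.87262904 -0.25676289 -0.34777927] 0.9776225364447328
```

View pics/w2.png

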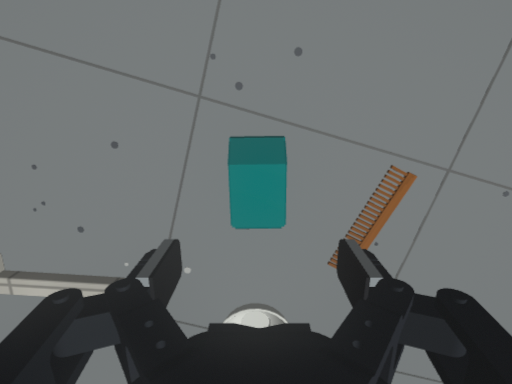

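View pics/s2z.png

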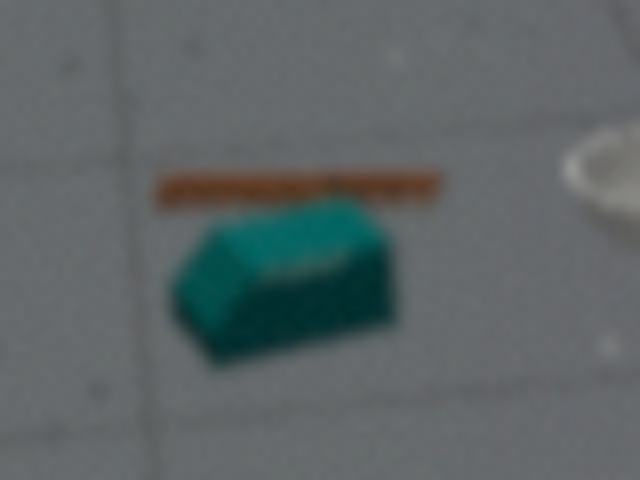

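```bash
cat >> h.py <<'E'
def fitpose(d,obs,x0):
    from scipy.optimize import least_squares
    P=np.array([o[0] for o in obs],float);U=np.array([o[1] for o in obs],float)
    def w(p):
        c,s=np.cos(p[2]),np.sin(p[2]);return np.c_[p[0]+c*P[:,0]-s*P[:,1],p[1]+s*P[:,0]+c*P[:,1],P[:,2]]
    r=least_squares(lambda p:(proj(d,w(p))-U).ravel(),x0,x_scale=[10,10,.1]);return r.x,r.fun.reshape(-1,2)
E
python3 - <<'E'
from h import *
d=cam("wrist")
obs=[((-22,-28,46),(229,166)),((-22,28,46),(286,165)),((46,-28,46),(232,227)),((46,28,46),(285,227)),((-46,-28,22),(229,137)),((-46,28,22),(285,137))]
p,r=fitpose(d,obs,[418,236,.27]);print(np.round(p,3));print(np.round(r,1))
for u,v in [(329,265),(345,230)]: print(np.round(at(d,u,v,2),1), np.round(totool(at(d,u,v,2)),1))
c,s=np.cos(p[2]),np.sin(p[2])
g=[p[0]-6*c,p[1]-6*s,25];print(g,totool(g), np.arctan2(toolaxes()[1,2],toolaxes()[0,2])+np.pi-p[2])
img=cv2.resize(d["img"][120:270,200:360],None,fx=4,fy=4,interpolation=2);cv2.imwrite("pics/w2z.png",img[:,:,::-1])
E
```

```text
[4.16932e+02 2.34840e+02 2.88000e-01]
[[ 0.2 -1.3]
 [-0.3 -1. ]
 [-0.   1. ]
 [-0.2  0.4]
 [ 1.5  0.9]
 [-1.1  0.2]]
[505.  354.7   2. ] [  89.2  188.2 -117.1]
[453.4 357.1   2. ] [105.5 188.3 -68.2]
[np.float64(411.1794367192994), np.float64(233.13457578518768), 25] [ -2.12168784 165.6229463    6.45030687] -0.011041956677391052
```

View pics/w2z.png

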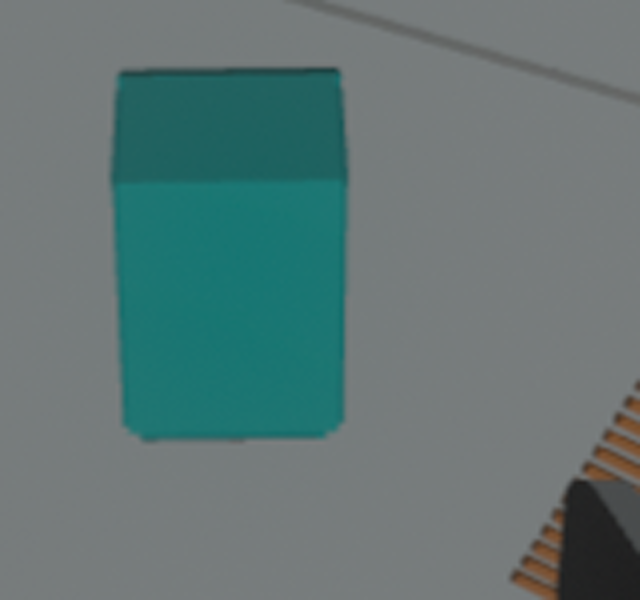

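>>> {"fn": "jog_arm", "kwargs": {
  "targets": [
    {"offset":[-0.002,0.03,0.006],"yaw":-0.01},
    {"offset":[-0.002,0.065,0.006],"yaw":-0.01},
    {"offset":[-0.002,0.095,0.006],"yaw":-0.01},
    {"offset":[-0.002,0.12,0.006],"yaw":-0.01},
    {"offset":[-0.002,0.14,0.006],"yaw":-0.01},
    {"offset":[-0.002,0.155,0.006],"yaw":-0.01},
    {"offset":[-0.002,0.163,0.006],"yaw":-0.01},
    {"offset":[-0.002,0.165,0.006],"yaw":-0.01},
    {"offset":[-0.002,0.165,0.006],"yaw":-0.01}
  ]
}}

```text
time_s: 6.02
eef_pos: [411.3, 233.3, 25.2]
ee_rot: [0.424, -0.422, -0.565, 0.568]
force: [0.1, 0.3, -0.4]
grip_width: 0.997
```

>>> {"fn": "jog_arm", "kwargs": {
  "targets": [
    {"offset":[0,0,0],"yaw":0},
    {"offset":[0,0,0],"yaw":0},
    {"offset":[0,0,0],"yaw":0},
    {"offset":[0,0,0],"yaw":0},
    {"offset":[0,0,0],"yaw":0},
    {"offset":[0,0,0],"yaw":0}
  ],
  "fingers": 0.045,
  "grip_force": 40
}}

```text
time_s: 6.52
eef_pos: [411.9, 233.5, 26.1]
ee_rot: [0.424, -0.423, -0.566, 0.567]
force: [-0.9, -0.4, 6.6]
grip_width: 0.696
```

```bash
python3 - <<'E'
from h import *
s=ctrl.sense();print(s["time_s"],s["eef_pos"],s["force"],s["grip_width"],s["grip_width"]*85.4,s["joints"]);print(np.round(toolaxes(s),3))
E
```

```text
6.5167 [411.85001414 233.45497194  26.08743974] [-0.94809952 -0.4379051   6.61731107] 0.695731405825666 59.415462057511874 [ 2.67611419e-01  5.19425735e-01  1.87420908e+00 -3.67381453e-04
  7.50921471e-01 -1.59004774e+00]
[[-0.283 -0.003 -0.959]
 [ 0.959 -0.001 -0.283]
 [-0.    -1.     0.003]]
```

>>> {"fn": "jog_arm", "kwargs": {
  "targets": [
    {"offset":[0,-0.01,0],"yaw":0},
    {"offset":[-0.01,-0.025,0],"yaw":0},
    {"offset":[-0.035,-0.04,-0.003],"yaw":0.01},
    {"offset":[-0.07,-0.04,-0.006],"yaw":0.03},
    {"offset":[-0.105,-0.04,-0.01],"yaw":0.05},
    {"offset":[-0.14,-0.04,-0.013],"yaw":0.07},
    {"offset":[-0.175,-0.04,-0.016],"yaw":0.07},
    {"offset":[-0.21,-0.04,-0.019],"yaw":0.07},
    {"offset":[-0.24,-0.04,-0.022],"yaw":0.07},
    {"offset":[-0.265,-0.04,-0.023],"yaw":0.07},
    {"offset":[-0.276,-0.04,-0.023],"yaw":0.07},
    {"offset":[-0.276,-0.04,-0.023],"yaw":0.07}
  ]
}}

```text
time_s: 7.52
eef_pos: [512.7, -26.5, 66.6]
ee_rot: [0.444, -0.443, -0.55, 0.551]
force: [-0.0, 0.0, -2.8]
grip_width: 0.694
```

```bash
python3 - <<'E'
from h import *
s=ctrl.sense();print(s["time_s"],s["eef_pos"],s["force"],s["grip_width"]);print(np.round(toolaxes(s),3))
d=cam("wrist","w3")
d=cam("scene");img=cv2.resize(d["img"][130:280,220:370],None,fx=4,fy=4,interpolation=2);cv2.imwrite("pics/sc3z.png",img[:,:,::-1])
E
```

```text
7.5167 [512.71867552 -26.51011822  66.58560208] [-0.02385877  0.0372043  -2.77231832] 0.6941397865227734
[[-0.213 -0.002 -0.977]
 [ 0.977 -0.001 -0.213]
 [-0.001 -1.     0.002]]
```

View pics/w3.png

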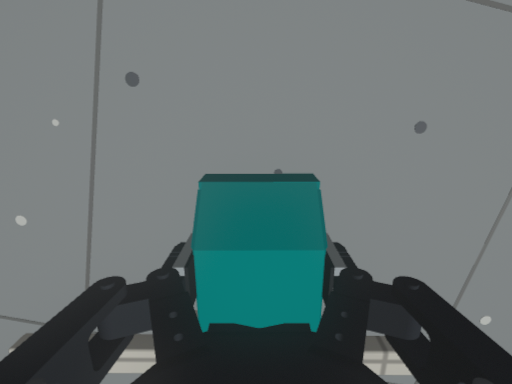

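View pics/sc3z.png

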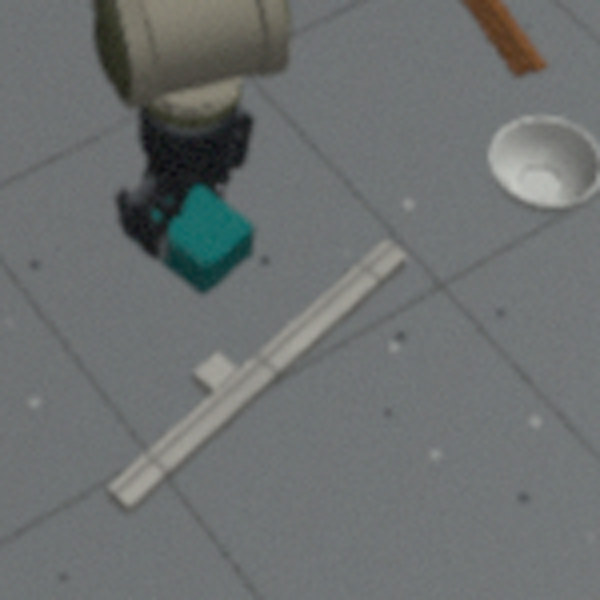

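```bash
python3 - <<'E'
import cv2
i=cv2.imread('pics/w1.png');cv2.imwrite('pics/w1k.png',cv2.resize(i[220:290,0:180],None,fx=4.4,fy=4.4,interpolation=2))
i=cv2.imread('pics/w3.png');cv2.imwrite('pics/w3k.png',cv2.resize(i[320:384],None,fx=1.56,fy=4,interpolation=2))
E
```

```text
(no output)
```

View pics/w1k.png

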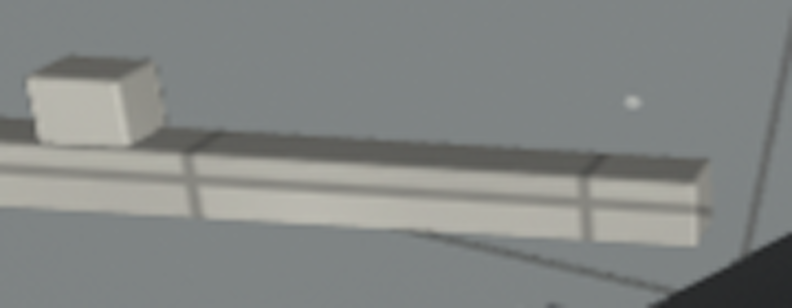

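View pics/w3k.png

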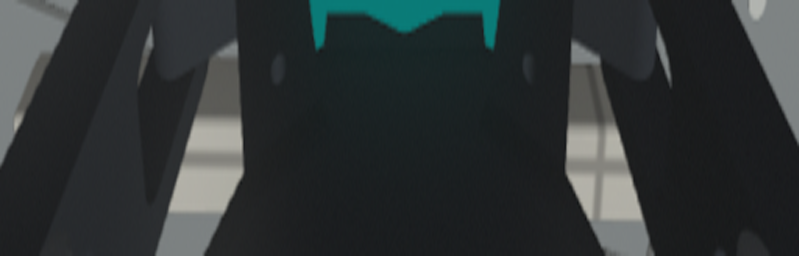

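```bash
cat > kf.py <<'E'
from h import *
from scipy.optimize import least_squares
dw=ctrl.capture("wrist");T=np.eye(4);q=[.427,-.427,-.563,.564]
T[:3,:3]=np.array([[-.27,-.001,-.963],[.963,0,-.27],[0,-1,0]]);U,_,V=np.linalg.svd(T[:3,:3]);T[:3,:3]=U@V
T[:3,3]=[420.1,238.12,248.2];dw["T"]=T@dw["mount"]
ds=ctrl.capture("scene")
W=lambda x,y:(x/4.4,220+y/4.4)
S=lambda x,y:(220+x/4,130+y/4)
ow=[((-12.5,170,18,0),W(697,182)),((12.5,170,18,0),W(697,244)),((-12.5,170,0,0),W(708,160)),
((-37.5,15,18,1),W(122,80)),((-37.5,-15,18,1),W(28,77)),((-37.5,15,0,1),W(158,58)),((-12.5,15,18,1),W(130,145))]
os_=[((-12.5,170,18,0),S(389,238)),((12.5,170,18,0),S(408,253)),((-12.5,-170,18,0),S(109,489)),((-37.5,15,18,1),S(218,351)),((-37.5,-15,18,1),S(193,372))]
def pts(o,p):
    A=np.array([a[0] for a in o],float);y=A[:,1]+A[:,3]*p[3];c,s=np.cos(p[2]),np.sin(p[2])
    return np.c_[p[0]+c*A[:,0]-s*y,p[1]+s*A[:,0]+c*y,A[:,2]]
def run(w,s_):
    def f(p):
        r=[]
        if w:r+=list((proj(dw,pts(ow,p))-np.array([a[1] for a in ow])).ravel())
        if s_:r+=list((proj(ds,pts(os_,p))-np.array([a[1] for a in os_])).ravel()*1.0)
        return np.array(r)
    r=least_squares(f,[640,-30,.217,-30],x_scale=[10,10,.1,10]);p=r.x
    c,s=np.cos(p[2]),np.sin(p[2]);x=-12.5-46;y=p[3]+45
    print(np.round(p,3),"boxtarget",np.round([p[0]+c*x-s*y,p[1]+s*x+c*y],1));print(np.round(r.fun.reshape(-1,2),1).tolist())
run(1,0);run(0,1);run(1,1)
E
python3 kf.py
```

```text
[ 6.38233e+02 -3.20440e+01  2.05000e-01 -2.82260e+01] boxtarget [577.5 -27.5]
[[-0.8, 0.1], [-0.1, 0.9], [0.9, -1.1], [-0.7, 0.0], [-0.8, -0.6], [1.0, -0.4], [0.5, 1.0]]
[ 6.41729e+02 -2.89210e+01  2.12000e-01 -3.11490e+01] boxtarget [581.6 -27.7]
[[-0.5, -0.2], [0.4, 0.2], [-0.1, -0.2], [0.1, -0.0], [0.1, 0.3]]
[ 6.38862e+02 -3.15070e+01  2.08000e-01 -2.86980e+01] boxtarget [578.3 -27.6]
[[-0.5, 0.2], [0.2, 1.0], [1.2, -1.0], [-0.7, 0.5], [-0.8, -0.0], [0.9, 0.1], [0.5, 1.5], [-1.5, -0.3], [-0.6, 0.1], [-1.4, -0.6], [-0.5, -0.8], [-0.5, -0.5]]
```

>>> {"fn": "jog_arm", "kwargs": {
  "targets": [
    {"offset":[-0.002,0,-0.015],"yaw":0.005},
    {"offset":[-0.005,0.005,-0.03],"yaw":0.005},
    {"offset":[-0.008,0.015,-0.042],"yaw":0.005},
    {"offset":[-0.008,0.025,-0.044],"yaw":0.005},
    {"offset":[-0.008,0.033,-0.044],"yaw":0.005},
    {"offset":[-0.008,0.038,-0.044],"yaw":0.005},
    {"offset":[-0.008,0.04,-0.044],"yaw":0.005},
    {"offset":[-0.008,0.04,-0.044],"yaw":0.005}
  ]
}}

```text
time_s: 8.38
eef_pos: [555.6, -21.3, 26.2]
ee_rot: [0.445, -0.443, -0.55, 0.552]
force: [-0.3, 0.3, -2.0]
grip_width: 0.694
```

>>> {"fn": "jog_arm", "kwargs": {
  "targets": [
    {"offset":[0,0.001,0],"yaw":0},
    {"offset":[0,0.001,0],"yaw":0},
    {"offset":[0,0.001,0],"yaw":0}
  ]
}}

```text
time_s: 8.63
eef_pos: [555.6, -21.3, 26.1]
ee_rot: [0.444, -0.443, -0.55, 0.551]
force: [-2.6, -0.1, 6.4]
grip_width: 0.692
```

```bash
python3 - <<'E'
from h import *
s=ctrl.sense();print(s["time_s"],s["eef_pos"],s["force"],s["grip_width"]);print(np.round(toolaxes(s),3))
d=cam("wrist","w4")
cv2.imwrite("pics/w4z.png",cv2.resize(d["img"][200:384,:,::-1],None,fx=1.56,fy=3,interpolation=2))
d=cam("scene");img=cv2.resize(d["img"][180:270,230:330],None,fx=6,fy=6,interpolation=2);cv2.imwrite("pics/sc4z.png",img[:,:,::-1])
E
```

```text
8.6333 [555.60706118 -21.32718192  26.11305384] [-2.6152717  -0.07242277  6.40910272] 0.6924861300330294
[[-0.212 -0.003 -0.977]
 [ 0.977 -0.001 -0.212]
 [-0.    -1.     0.003]]
```

View pics/w4z.png

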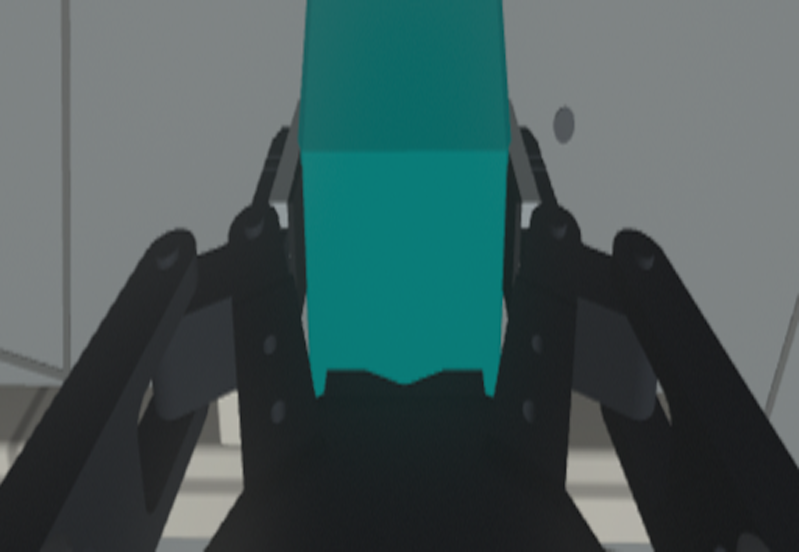

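View pics/sc4z.png

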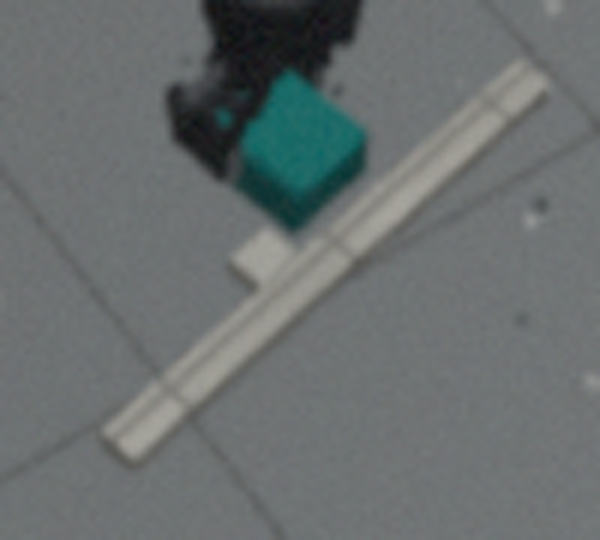

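>>> {"fn": "jog_arm", "kwargs": {
  "targets": [
    {"offset":[0,0,-0.003],"yaw":0},
    {"offset":[0,0,-0.006],"yaw":0},
    {"offset":[0,0,-0.009],"yaw":0},
    {"offset":[0,0,-0.011],"yaw":0},
    {"offset":[0,0,-0.013],"yaw":0},
    {"offset":[0,0,-0.013],"yaw":0}
  ]
}}

```text
time_s: 9.23
eef_pos: [568.8, -18.5, 26.1]
ee_rot: [0.444, -0.443, -0.55, 0.551]
force: [1.7, 0.3, -0.4]
grip_width: 0.699
```

>>> {"fn": "jog_arm", "kwargs": {
  "targets": [
    {"offset":[0,0,-0.001],"yaw":0},
    {"offset":[0,0,-0.002],"yaw":0},
    {"offset":[0,0,-0.003],"yaw":0},
    {"offset":[0,0,-0.003],"yaw":0}
  ]
}}

```text
time_s: 9.57
eef_pos: [570.4, -18.1, 26.1]
ee_rot: [0.445, -0.442, -0.549, 0.552]
force: [-10.4, -2.6, 8.9]
grip_width: 0.697
```

>>> {"fn": "jog_arm", "kwargs": {
  "targets": [
    {"offset":[-0.001,0,-0.0005],"yaw":0},
    {"offset":[-0.003,0,-0.0005],"yaw":0},
    {"offset":[-0.005,0,-0.0005],"yaw":0},
    {"offset":[-0.006,0,-0.0005],"yaw":0},
    {"offset":[-0.006,0,-0.0005],"yaw":0}
  ]
}}

```text
time_s: 9.98
eef_pos: [571.4, -23.1, 26.2]
ee_rot: [0.446, -0.441, -0.549, 0.552]
force: [-6.7, 2.6, 7.0]
grip_width: 0.693
```

>>> {"fn": "jog_arm", "kwargs": {
  "targets": [
    {"offset":[-0.001,0,-0.001],"yaw":0},
    {"offset":[-0.002,0,-0.001],"yaw":0},
    {"offset":[-0.003,0,-0.001],"yaw":0},
    {"offset":[-0.003,0,-0.001],"yaw":0}
  ]
}}

```text
time_s: 10.32
eef_pos: [571.8, -24.7, 26.3]
ee_rot: [0.447, -0.44, -0.549, 0.553]
force: [-8.8, 5.3, 9.8]
grip_width: 0.696
```

>>> {"fn": "jog_arm", "kwargs": {
  "targets": [
    {"offset":[-0.001,-0.0005,0.0005],"yaw":0},
    {"offset":[-0.002,-0.0005,0.0005],"yaw":0},
    {"offset":[-0.003,-0.0005,0.0005],"yaw":0},
    {"offset":[-0.004,-0.0005,0.0005],"yaw":0},
    {"offset":[-0.004,-0.0005,0.0005],"yaw":0}
  ]
}}

```text
time_s: 10.73
eef_pos: [572.2, -29.1, 26.6]
ee_rot: [0.447, -0.44, -0.549, 0.553]
force: [0.4, -0.6, -2.7]
grip_width: 0.694
```

```bash
python3 - <<'E'
from h import *
s=ctrl.sense();print(s["time_s"],s["eef_pos"],s["force"],s["wrist_torque"]);print(np.round(toolaxes(s),3))
d=cam("wrist","w5")
cv2.imwrite("pics/w5z.png",cv2.resize(d["img"][200:384,:,::-1],None,fx=1.56,fy=3,interpolation=2))
d=cam("scene");img=cv2.resize(d["img"][180:270,230:330],None,fx=6,fy=6,interpolation=2);cv2.imwrite("pics/sc5z.png",img[:,:,::-1])
E
```

```text
10.7333 [572.21898022 -29.09146482  26.5898868 ] [ 0.3972391  -0.56501389 -2.74961637] [ 0.01248439 -0.01079051 -0.04843251]
[[-0.213 -0.012 -0.977]
 [ 0.977  0.002 -0.213]
 [ 0.004 -1.     0.011]]
```

View pics/sc5z.png

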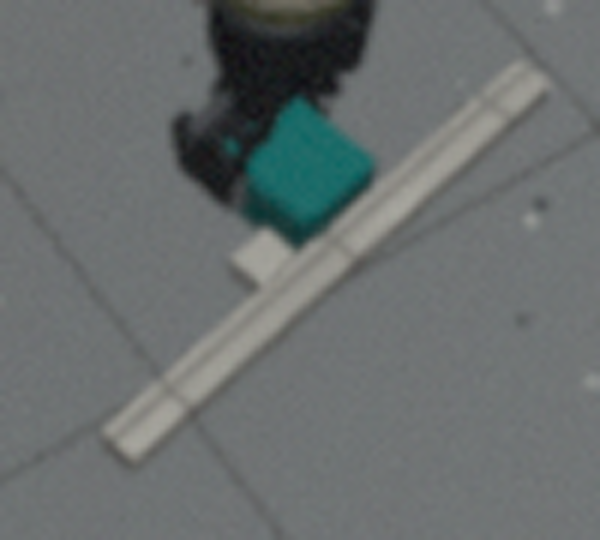

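>>> {"fn": "jog_arm", "kwargs": {
  "targets": [
    {"offset":[-0.001,0.0002,0],"yaw":0},
    {"offset":[-0.002,0.0003,0],"yaw":0},
    {"offset":[-0.003,0.0003,0],"yaw":0},
    {"offset":[-0.003,0.0003,0],"yaw":0}
  ]
}}

```text
time_s: 11.17
eef_pos: [572.8, -31.3, 26.5]
ee_rot: [0.447, -0.44, -0.549, 0.552]
force: [-0.7, 4.8, 0.3]
grip_width: 0.697
```

>>> {"fn": "jog_arm", "kwargs": {
  "targets": [
    {"offset":[-0.001,0,0],"yaw":0},
    {"offset":[-0.002,0,0],"yaw":0},
    {"offset":[-0.002,0,0],"yaw":0}
  ]
}}

```text
time_s: 11.42
eef_pos: [572.8, -31.4, 26.5]
ee_rot: [0.448, -0.438, -0.55, 0.552]
force: [-2.3, 11.4, 2.9]
grip_width: 0.695
```

>>> {"fn": "jog_arm", "kwargs": {
  "targets": [
    {"offset":[-0.0003,0.0003,-0.001],"yaw":0},
    {"offset":[-0.0003,0.0005,-0.002],"yaw":0},
    {"offset":[-0.0003,0.0005,-0.002],"yaw":0},
    {"offset":[-0.0003,0.0005,-0.002],"yaw":0}
  ]
}}

```text
time_s: 11.75
eef_pos: [573.2, -31.1, 26.5]
ee_rot: [0.45, -0.437, -0.549, 0.553]
force: [-14.0, 1.9, 12.5]
grip_width: 0.696
```

>>> {"fn": "jog_arm", "kwargs": {
  "targets": [
    {"offset":[0,0,0],"yaw":0},
    {"offset":[0,0,0],"yaw":0},
    {"offset":[0,0,0],"yaw":0},
    {"offset":[0,0,0],"yaw":0},
    {"offset":[0,0,0],"yaw":0},
    {"offset":[0,0,0],"yaw":0}
  ],
  "fingers": 0.08
}}

```text
time_s: 12.25
eef_pos: [573.3, -31.2, 26.5]
ee_rot: [0.45, -0.437, -0.549, 0.553]
force: [-0.5, 0.4, 0.2]
grip_width: 0.939
```

>>> {"fn": "jog_arm", "kwargs": {
  "targets": [
    {"offset":[0,-0.02,0],"yaw":0},
    {"offset":[0,-0.05,0],"yaw":0},
    {"offset":[0,-0.08,0.02],"yaw":0},
    {"offset":[0,-0.11,0.045],"yaw":0},
    {"offset":[0,-0.12,0.065],"yaw":0},
    {"offset":[0,-0.12,0.07],"yaw":0},
    {"offset":[0,-0.12,0.07],"yaw":0}
  ]
}}

```text
time_s: 12.83
eef_pos: [506.6, -47.1, 147.8]
ee_rot: [0.45, -0.438, -0.549, 0.553]
force: [-0.5, -0.8, -0.0]
grip_width: 0.937
```

```bash
python3 - <<'E'
from h import *
s=ctrl.sense();print(s["time_s"],s["eef_pos"],s["force"],s["grip_width"]);print(np.round(toolaxes(s),3))
d=cam("wrist","w6")
d=cam("scene");img=cv2.resize(d["img"][180:270,230:330],None,fx=6,fy=6,interpolation=2);cv2.imwrite("pics/sc6z.png",img[:,:,::-1])
E
```

```text
12.8333 [506.56813232 -47.11964085 147.77307991] [-0.45327818 -0.80634344 -0.04966096] 0.9371220836560177
[[-0.213 -0.017 -0.977]
 [ 0.977  0.006 -0.213]
 [ 0.01  -1.     0.015]]
```

View pics/w6.png

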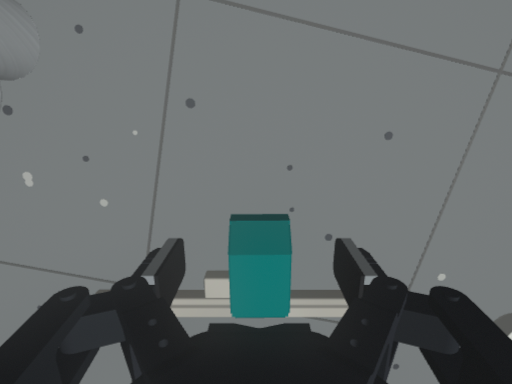

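View pics/sc6z.png

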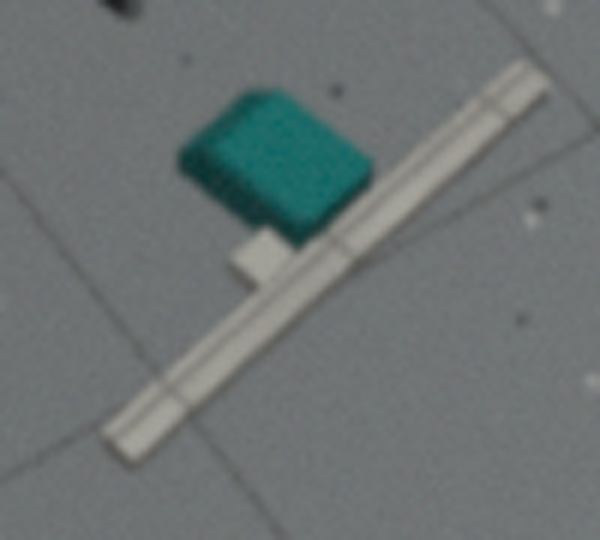

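>>> {"fn": "jog_arm", "kwargs": {
  "targets": [
    {"offset":[0.005,-0.01,-0.03],"yaw":0},
    {"offset":[0.005,-0.02,-0.065],"yaw":0},
    {"offset":[0.005,-0.02,-0.095],"yaw":0},
    {"offset":[0.005,-0.02,-0.105],"yaw":0},
    {"offset":[0.005,-0.02,-0.105],"yaw":0},
    {"offset":[0.005,-0.02,-0.105],"yaw":0}
  ],
  "fingers": 0.0
}}

```text
time_s: 13.43
eef_pos: [609.0, -19.3, 163.1]
ee_rot: [0.451, -0.436, -0.548, 0.554]
force: [-0.8, 0.2, -0.4]
grip_width: 0.082
```

```bash
python3 - <<'E'
from h import *
s=ctrl.sense();print(s["time_s"],s["eef_pos"],s["force"],s["grip_width"]);print(np.round(toolaxes(s),3))
d=cam("wrist","w7")
img=cv2.resize(d["img"][80:260,160:360],None,fx=4,fy=3.3333,interpolation=2);cv2.imwrite("pics/w7z.png",img[:,:,::-1])
np.save("d7.npy",dict(T=d["T"],intrinsics=d["intrinsics"]),allow_pickle=True)
E
```

```text
13.4333 [609.03840563 -19.2681828  163.08317237] [-0.79404159  0.1667604  -0.40404667] 0.08160686797882065
[[-0.214 -0.021 -0.977]
 [ 0.977  0.007 -0.214]
 [ 0.012 -1.     0.019]]
```

View pics/w7.png

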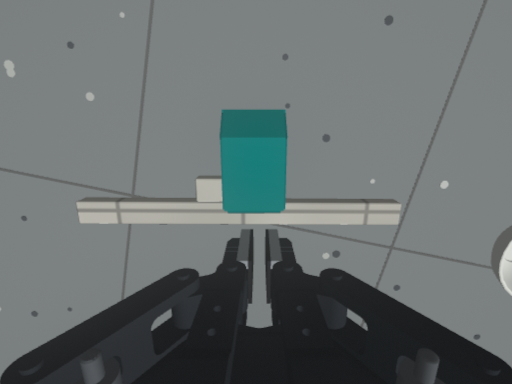

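View pics/w7z.png

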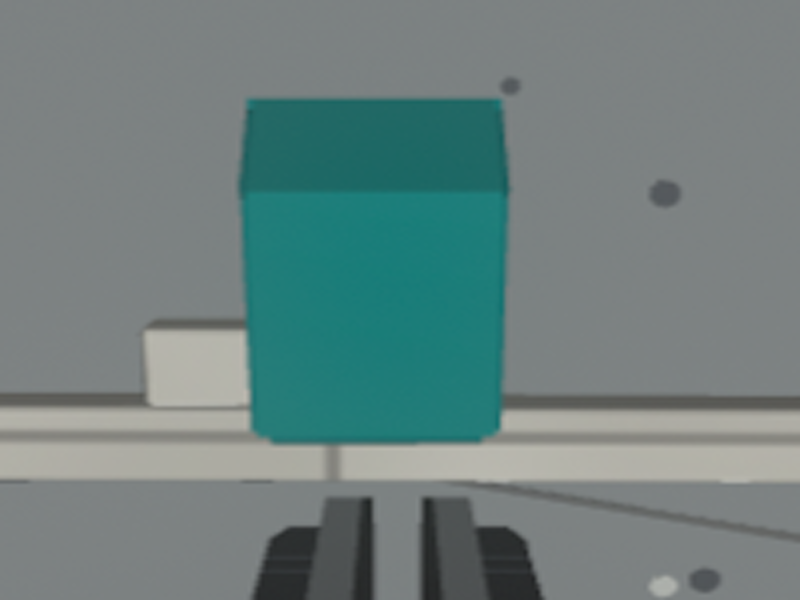

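```bash
python3 - <<'E'
from h import *
d=np.load("d7.npy",allow_pickle=True).item()
W=lambda x,y:(160+x/4,80+y/3.3333)
obs=[((-22,-28,46),W(245,190)),((-22,28,46),W(506,190)),((46,-28,46),W(253,441)),((46,28,46),W(500,441)),((-46,-28,22),W(248,99)),((-46,28,22),W(502,99))]
p,r=fitpose(d,obs,[578,-28,.21]);print("box",np.round(p,4),np.round(r,1).tolist())
a=at(d,*W(0,405),18);b=at(d,*W(800,409),18)
kx=b-a;yaw=np.arctan2(-kx[0],kx[1]);print("kerb yaw",yaw)
n=np.array([np.cos(yaw),np.sin(yaw)])
print("back-gap to kerb face",(a[:2]-p[:2])@n-46)
t=np.array([-n[1],n[0]])
for x,y in [(143,330),(150,405)]:print("stop -y side pos rel box",(at(d,*W(x,y),18)[:2]-p[:2])@t,"expect -60")
q=at(d,*W(143,329),18);print("stop front", (q[:2]-p[:2])@n,"expect 21")
# slope point, goal
c,s=np.cos(p[2]),np.sin(p[2])
for bx,z in [(-45,51),(-55,75),(-65,70)]:
    g=[p[0]+bx*c,p[1]+bx*s,z];print(bx,np.round(g,1),np.round(totool(g),1))
E
```

```text
box [ 5.79503e+02 -2.96813e+01  2.13200e-01] [[0.3, 0.7], [-0.4, 0.6], [0.9, -0.5], [-0.9, -0.7], [1.7, -0.3], [-1.5, -0.2]]
kerb yaw 0.20383629897916766
back-gap to kerb face -0.6636037218507767
stop -y side pos rel box -58.57505720434388 expect -60
stop -y side pos rel box -58.006884099166946 expect -60
stop front 21.09639032688605 expect 21
-45 [535.5 -39.2  51. ] [ -5.  113.9  73.5]
-55 [525.7 -41.3  75. ] [-4.7 90.1 84. ]
-65 [516.  -43.4  70. ] [-4.7 95.3 93.9]
```

>>> {"fn": "jog_arm", "kwargs": {
  "targets": [
    {"offset":[-0.005,0,0.03],"yaw":0},
    {"offset":[-0.005,0,0.065],"yaw":0},
    {"offset":[-0.005,0.02,0.087],"yaw":0},
    {"offset":[-0.005,0.05,0.088],"yaw":0},
    {"offset":[-0.005,0.08,0.088],"yaw":0},
    {"offset":[-0.005,0.097,0.088],"yaw":0},
    {"offset":[-0.005,0.1,0.088],"yaw":0},
    {"offset":[-0.005,0.1,0.088],"yaw":0},
    {"offset":[-0.005,0.1,0.088],"yaw":0}
  ]
}}

```text
time_s: 14.23
eef_pos: [522.0, -42.7, 66.3]
ee_rot: [0.45, -0.437, -0.548, 0.553]
force: [-0.6, 0.4, 1.3]
grip_width: 0.001
```

```bash
python3 - <<'E'
from h import *
s=ctrl.sense();print(s["time_s"],s["eef_pos"],s["force"],s["grip_width"]);print(np.round(toolaxes(s),3))
d=cam("wrist","w8")
c,sn=np.cos(.21),np.sin(.21)
e=s["eef_pos"]-np.array([579.5,-29.7,0]);print("bx,by",e[0]*c+e[1]*sn,-e[0]*sn+e[1]*c)
for n in (-1.,):print("slant 45 unit in tool", toolaxes(s).T@(np.array([c,sn,-1])/2**.5))
E
```

```text
14.2333 [522.00298629 -42.66386451  66.26760107] [-0.60940499  0.44666834  1.2832918 ] 0.0005703318996909454
[[-0.213 -0.019 -0.977]
 [ 0.977  0.007 -0.214]
 [ 0.011 -1.     0.017]]
bx,by -58.936302813542525 -0.6932385442104927
slant 45 unit in tool [-0.01133013  0.69468968 -0.71922032]
```

View pics/w8.png

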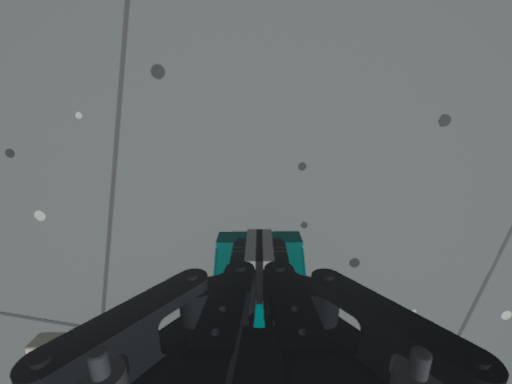

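>>> {"fn": "jog_arm", "kwargs": {
  "targets": [
    {"offset":[0,0.003,-0.003],"yaw":0},
    {"offset":[0,0.006,-0.006],"yaw":0},
    {"offset":[0,0.009,-0.009],"yaw":0},
    {"offset":[0,0.011,-0.011],"yaw":0},
    {"offset":[0,0.012,-0.012],"yaw":0},
    {"offset":[0,0.012,-0.012],"yaw":0}
  ]
}}

```text
time_s: 14.78
eef_pos: [533.8, -39.9, 54.0]
ee_rot: [0.45, -0.437, -0.549, 0.553]
force: [-0.6, -0.0, 0.0]
grip_width: -0.002
```

>>> {"fn": "jog_arm", "kwargs": {
  "targets": [
    {"offset":[0,0.001,-0.001],"yaw":0},
    {"offset":[0,0.002,-0.002],"yaw":0},
    {"offset":[0,0.0025,-0.0025],"yaw":0},
    {"offset":[0,0.0025,-0.0025],"yaw":0}
  ]
}}

```text
time_s: 15.12
eef_pos: [536.2, -39.4, 51.4]
ee_rot: [0.45, -0.437, -0.549, 0.553]
force: [0.4, 0.5, -0.4]
grip_width: -0.001
```

>>> {"fn": "jog_arm", "kwargs": {
  "targets": [
    {"offset":[0,0.001,-0.001],"yaw":0},
    {"offset":[0,0.002,-0.002],"yaw":0},
    {"offset":[0,0.0025,-0.0025],"yaw":0},
    {"offset":[0,0.0025,-0.0025],"yaw":0}
  ]
}}

```text
time_s: 15.45
eef_pos: [537.8, -39.0, 49.4]
ee_rot: [0.451, -0.436, -0.548, 0.554]
force: [-9.7, -3.4, 12.2]
grip_width: 0.002
```

>>> {"fn": "jog_arm", "kwargs": {
  "targets": [
    {"offset":[0,0.001,-0.001],"yaw":0},
    {"offset":[0,0.0015,-0.0016],"yaw":0},
    {"offset":[0,0.0015,-0.0016],"yaw":0},
    {"offset":[0,0.0015,-0.0016],"yaw":0},
    {"offset":[0,0.0015,-0.0016],"yaw":0}
  ]
}}

```text
time_s: 15.87
eef_pos: [538.0, -39.0, 48.9]
ee_rot: [0.451, -0.435, -0.547, 0.555]
force: [-13.9, -1.9, 18.1]
grip_width: 0.001
```

```bash
python3 - <<'E'
from h import *
s=ctrl.sense();print(s["time_s"],s["eef_pos"],s["force"],s["wrist_torque"],s["dq"])
c,sn=np.cos(.21),np.sin(.21);f=s["force"];print("kerb-ward push",-(f[0]*c+f[1]*sn),"down",f[2],"lat",-f[0]*sn+f[1]*c)
d=cam("wrist","w9")
cv2.imwrite("pics/w9z.png",cv2.resize(d["img"][200:384,100:420,::-1],None,fx=2.5,fy=2.5,interpolation=2))
d=cam("scene");img=cv2.resize(d["img"][180:270,230:330],None,fx=6,fy=6,interpolation=2);cv2.imwrite("pics/sc9z.png",img[:,:,::-1])
d=cam("side");img=cv2.resize(d["img"][150:240,230:350],None,fx=6,fy=6,interpolation=2);cv2.imwrite("pics/sd9z.png",img[:,:,::-1])
s=ctrl.sense();print(s["time_s"],s["eef_pos"],s["force"])
E
```

```text
15.8667 [538.00528708 -39.01008949  48.89499028] [-13.85608782  -1.87630858  18.12621123] [-0.41648282  2.32417031  0.00584999] [-2.82522588e-05  4.76464024e-05 -4.80677293e-04  3.11012394e-04
  6.57127485e-04 -1.94071837e-04]
kerb-ward push 13.942817339974143 down 18.12621123029211 lat 1.0533508782754155
16.0167 [538.00465717 -39.012337    48.89463608] [-14.13011015  -3.56359561  19.50246588]
```

View pics/w9z.png

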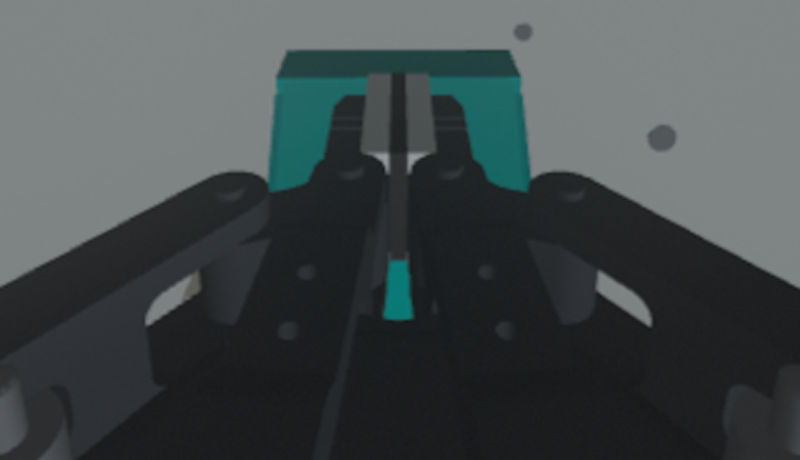

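View pics/sc9z.png

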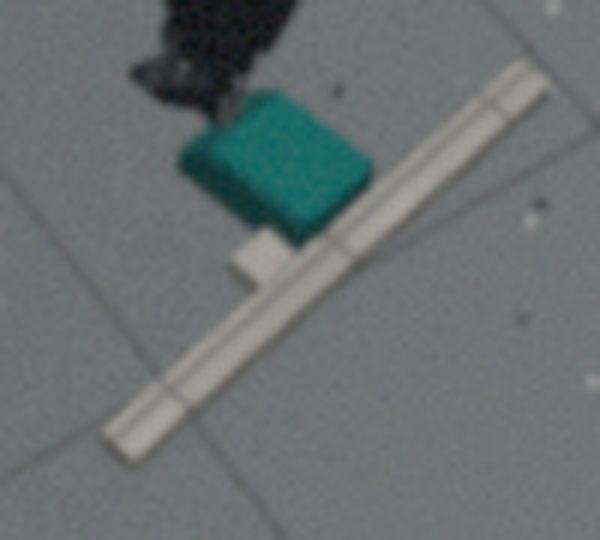

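View pics/sd9z.png

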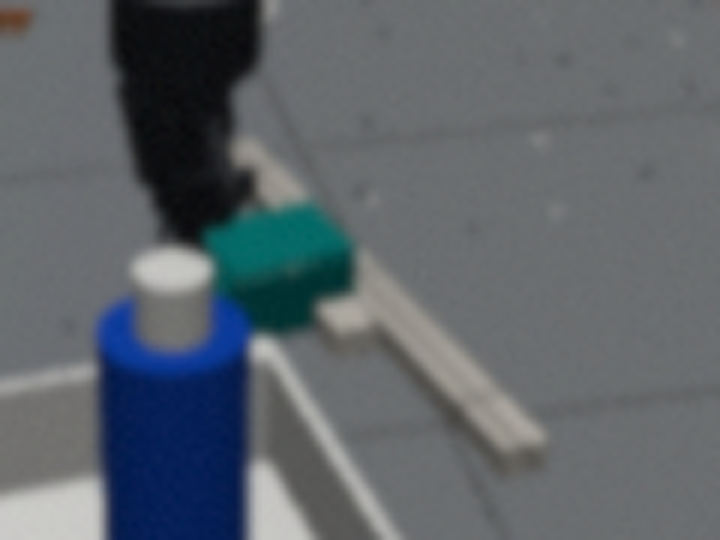

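>>> {"fn": "jog_arm", "kwargs": {
  "targets": [
    {"offset":[0,0.0015,-0.002],"yaw":0},
    {"offset":[0,0.0018,-0.0026],"yaw":0},
    {"offset":[0,0.0018,-0.0026],"yaw":0},
    {"offset":[0,0.0018,-0.0026],"yaw":0},
    {"offset":[0,0.0018,-0.0026],"yaw":0},
    {"offset":[0,0.0018,-0.0026],"yaw":0}
  ]
}}

```text
time_s: 16.52
eef_pos: [538.3, -38.9, 48.4]
ee_rot: [0.453, -0.433, -0.546, 0.557]
force: [-20.0, -4.5, 25.1]
grip_width: -0.002
```

```bash
python3 - <<'E'
from h import *
d=cam("scene");img=cv2.resize(d["img"][180:270,230:330],None,fx=6,fy=6,interpolation=2);cv2.imwrite("pics/sc10z.png",img[:,:,::-1])
s=ctrl.sense();print(s["time_s"],s["eef_pos"])
c,sn=np.cos(.21),np.sin(.21);f=s["force"];print("kerb-ward push",-(f[0]*c+f[1]*sn),"down",f[2],"lat",-f[0]*sn+f[1]*c)
E
```

```text
16.5667 [538.30564849 -38.94681     48.39361634]
kerb-ward push 21.14960268759467 down 25.088100784656696 lat 0.7072627633935311
```

View pics/sc10z.png

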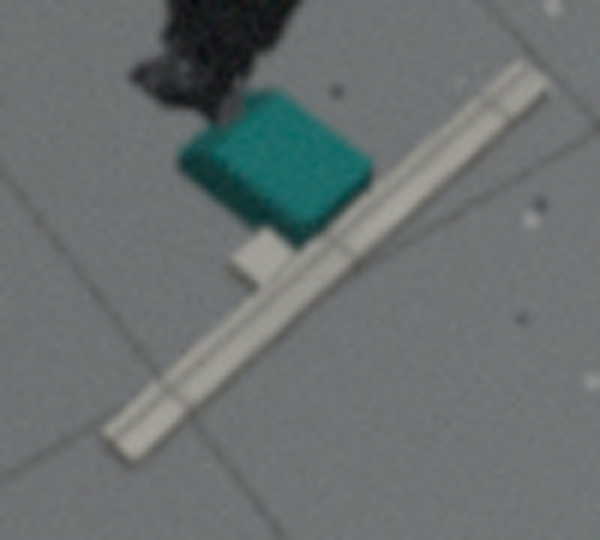

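The box is still flush in the corner, and the push is steady at about 21 N toward the kerb and 25 N down. I'm handing in the job now.

```bash
python3 -c "
from rig import ctrl
print(ctrl.finish_job())"
```

```text
the job is handed in; nothing more can be done
None
```

I pressed the flap shut with about 30 N, and the camera views afterwards showed it closed. I then carried the box to the corner and slid it against the kerb and the stop, feeling contact at both. After that I released it and pushed on the sloped front with closed fingertips. The job was handed in at 16.6 s with that push still held.

**Push:** at hand-in it was about 21 N toward the kerb, 25 N down and under 1 N sideways. In the scene picture the box sat flush in the corner, unmoved by the push.

**Placement, measured before the push:**

| Check | Measured | If touching |
|---|---|---|
| Gap from back to kerb | −0.7 mm | 0 mm |
| Far side of stop from box centre | 58 to 58.6 mm | 60 mm |
| Angle between box and kerb | 0.01 rad | 0 rad |

**Where checks disagreed:**
- The side distance to the stop was 1.5 to 2 mm off, about the 2 mm calibration error. The contact force I felt at the stop supports it touching.
- The wrist and scene cameras differed by about 4 mm on where the corner is, so I relied on contact for the final position.
- The tool tilted about 1 degree while sliding and a little more under the push.

I kept clear of the mug, bowl, comb and caddy throughout.

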